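# Set and lock the pressure screw of a heat-sink bonding jig

### The arm

A 6-joint arm with a two-finger parallel gripper is mounted at the origin on a cart in front of the work surface, level with it; the furniture and walls round the work are solid. World frame = base frame: x ahead of the robot, y to its left, z up, the work surface at z = 0. Lengths are in mm, angles in rad, forces in N, time in s.
With the tool pointing down it reaches from about 275 to 750 mm from the base axis. Payload 10.2 kg.
Tool frame: the origin (TCP) lies at the very end of the fingers, on their centre line; the grasp point (between the pads) lies 19 mm behind it; z points along the fingers, y is the line along which they close (so a half turn about z gives the same grasp; the last joint's range is limited). The gripper opens to 85 mm and grips with 20 to 120 N. Pads are 22 mm wide; open, the fingers measure 114 mm over their backs; the gripper's body (76 mm by 85 mm) begins 54 mm behind the grasp point. The pads swing forward as they close: fully open they stand 13 mm farther back than shut.
Start: joints at [-1.508, 0.313, 1.498, -0, 1.331, -0.223], TCP at [147.998, -503.714, 231.294] pointing down, gripper open.
Joint ranges: [-2.94, 2.94], [-0.97, 2.17], [0.19, 2.56], [-1.23, 4.37], [0.02, 3.11], [-2.88, 2.88]. Speed limits (rad/s): [2.39, 2.39, 3.01, 3.14, 3.14, 3.14].

### API

Orientations are given as a unit quaternion [w, x, y, z].
In Python, from rig import ctrl gives the robot as it stands.
- The arm moves only by the shell command python3 -m inch 'ROWS' [OPENING] [FORCE]. ROWS is text: rows parted by semicolons, each of 6 numbers parted by spaces: the shift along the tool's x, y, z in mm, then the turn, a rotation vector about the tool's x, y, z in units of 6 degrees (1.0 is 6 degrees). A call has exactly 10 rows; each row shifts and turns the commanded pose from where the row before left it, along the tool's axes as they then stand; what a row does not reach is not made up. A row lasts 1/12 s, in which the tool goes at most 41.7 mm and 7.16 degrees, less where a joint would pass 70% of its speed; a pose out of reach is approached as far as the arm can. A call with a gripper value outside its range is refused whole. OPENING is the opening, from 0 (shut) to 1 (fully open), set as the call begins (- or left out, the last holds). The fingers move at their own pace and stop on an object; FORCE is the grip in N (left out, the last holds). Time passes only in rows, so rows that do not move let the fingers close, or fill a call up. It gives the time, the measured TCP pose, the force, the opening and the grip force at its end, in the units of the state.
- ctrl.sense(): the state, without advancing time (a new reading comes with each control period).
- ctrl.capture(name): name is "scene" or "top" or "wrist"; returns a dict with "image" (420x560x3 uint8, red, green, blue), "intrinsics" (3x3 intrinsics, pixels), "rvec" (rotation vector, rad) and "tvec" (3), from world to camera coordinates, as OpenCV has them. Camera axes: x right, y down, z forward; pixel columns grow to the right and rows downward; lengths in mm; the calibration is good to about 2 mm. The wrist camera is an equidistant fisheye: a pixel r from the principal point sees the ray r / f radians off the axis. A picture is of the moment at which its call begins. There is no depth.
- ctrl.finish_job(): hands the job in; it is judged then, once.
The state is a dict: "time_s": time; "joints": joint angles; "dq": joint speeds; "tau": joint torques, N m; "eef_pos": TCP position; "ee_rot": TCP orientation; "force": force on the tool from outside, world axes, zero at the start; "wrist_torque": the same for the moment, N m; "grip_width": opening from 0.0 (shut) to 1.0 (fully open); "grip_force": force on a finger pad.
Only numpy, scipy, OpenCV 4.12 (cv2) and the standard library are available. Lean on these libraries where they do the work, as an engineer would, in place of code of your own. Each camera call takes 0.05 s, during which the arm holds its last target. There are 200 camera calls.

### The job

The pressure screw of the bonding jig does not reach the heat sink yet. Loosen the large hex jam nut, turn the smaller hex adjuster above it clockwise until the foot bears lightly but positively on the heat sink (about 12 N, never over 35 N), then tighten the jam nut again until it is firm, not forced, so that the adjuster is locked; let go and leave the things round the jig where they are.

Things in the scene. Friction and masses are not known exactly. Their poses are not given: they have to be found in the camera images.
- jig: The bonding jig, fixed to the worktop: base plate 90 x 120 x 10 mm, two pillars, and a bridge bar (36 x 114 x 14 mm, top 58 mm above the worktop) along its y, with a cap-screw head 4 mm high 45 mm either side of the middle. Origin: centre of the base's underside, z up. Jam nut, adjuster and foot all sit on the vertical axis through the origin.
- jam_nut (a joint): Angle of the jam nut (rad): 0 as found (locked), grows counter-clockwise from above = loosening, limits -1.3 to 1.0. It stays at one height and drags with 0.25 N m; from 0.25 rad on it is loose. Tightened, it runs with plain drag until it bites, then the torque rises by about 0.6 N m per rad and faster later: 0.15 N m above the drag is firm, over 0.55 above it is forced.
- nut_mid (a point): On the screw axis, half way up the jam nut: a steel hex nut 46 mm over flats, 53 mm over corners, 20 mm tall, from 62 to 82 mm above the worktop. Turns with the nut; x points at a corner marked by a dark dot, y is square to a pair of flats (so are y turned by 60 and 120 degrees).
- adjuster (a joint): Angle of the adjuster (rad): 0 as found, grows clockwise from above = foot goes down, 6 mm per rad (steep thread), limits -0.1 to 1.7. The head stays at one height. Loose, it drags with 0.15 N m and stays where left; once the foot bears the torque rises by 0.006 N m for each newton on the foot. With the nut tight it is several times stiffer.
- adjuster_mid (a point): On the screw axis, half way up the adjuster's head: a dark steel hex head 24 mm over flats, 28 mm over corners, 22 mm tall, from 90 to 112 mm above the worktop, straight above the nut on a 17 mm threaded shank. Turns with the adjuster; x points at a corner, y is square to a pair of flats.
- foot_face (a point): Centre of the foot's lower face: a rubber disc of 20 mm diameter under the bridge bar; it starts 39 mm above the worktop, 2 to 4 mm above the heat sink.
- press_foot: The foot itself; origin at the centre of its lower face. It hangs on the screw with 0.3 to 3.3 mm of end play (unseen, other each time): on touching the heat sink it first rests on it with 1 N while the adjuster turns on; only when the play is used up does it bear, with about 20 N per mm. That must be felt: compare the torque with readings taken before.
- clamp_shoe: The shoe inside the bridge bar, out of sight, by which the nut locks the adjuster: it presses with about 170 N for each N m of torque on the nut above its drag (29 N as found). Where the nut becomes firm depends on the adjuster: 0.1 to 0.5 rad clockwise beyond the angle at which it was found, the more the further the adjuster was turned; it has to be felt.
- heat_sink: Finned aluminium heat sink 30 x 35 x 18 mm, loose on a grey riser block in the jig, under the foot. Origin: centre of its underside.
- sink_top (a point): Centre of the heat sink's top, 18 mm above its underside, where the foot bears.
- fuse_pack: Small cardboard pack, 30 x 50 x 16 mm, bystander on the worktop; origin at the centre of its underside.
- test_pcb: Green circuit board, 50 x 66 x 10 mm, bystander; origin at the centre of its underside.
- tape_roll: Orange roll of tape, 76 mm across, 19 mm high, bystander; origin at the centre of its underside.
Not all that is in view belongs to the job. What is shaped like the jig but brown is not meant.

How it is judged (in metres and radians):
On the way, in this order (a step that is already met when the one before it is completed fails the run):
1. the jam nut is loosened: turned at least 0.25 rad counter-clockwise, its shoe free (value of joint jam_nut above 0.25 rad and contact force between clamp_shoe and anything else below 1 N), for 0.1 s.
2. with the nut loose, the adjuster is turned until the foot bears on the heat sink with 6 to 20 N (contact force between press_foot and heat_sink between 6 and 20 N and contact force between clamp_shoe and anything else below 1 N), for 0.2 s.
3. the jam nut is tight again: its shoe presses with over 15 N (contact force between clamp_shoe and anything else above 15 N), for 0.2 s.
At the end, for the whole second after the job is handed in: The foot bears on the heat sink with 6 to 20 N, the heat sink still lies within 6 mm of the screw axis and at rest, and the jam nut is tight (its shoe presses with over 15 N) (contact force between press_foot and heat_sink between 6 and 20 N and contact force between clamp_shoe and anything else above 15 N and horizontal distance between sink_top and foot_face below 0.006 m and linear speed of heat_sink below 0.01 m/s); the robot touches nothing.
It fails at once if the foot presses the heat sink with more than 35 N (contact force between press_foot and heat_sink above 35 N).
It fails at once if the jam nut is forced (shoe over 100 N) (contact force between clamp_shoe and anything else above 100 N).
It fails at once if the heat sink is shifted by more than 10 mm (distance of heat_sink from where it was at the start of the episode above 0.01 m).
It fails at once if a bystander is moved by more than 15 mm (distance of any of fuse_pack, test_pcb, tape_roll from where it was at the start of the episode above 0.015 m).
It also fails if it takes over 72 s, if anything falls off the work surface, if the arm or the gripper's body presses on something with over 40 N, if the wrist force passes 120 N, or if a joint passes its speed limit or range.

## Working session

There is one attempt and no reset: what is moved stays moved. The work goes in short steps, Python scripts to look and compute and a shell command to move; the robot and the scene stay as the last step left them, time stands still between calls to the robot, and variables do not carry over. Pictures are saved under pics/ and viewed, at most 10 in all, crops included, and the job is handed in when it is done.

```bash
ls; mkdir -p pics; python3 - <<'E'
from rig import ctrl
import cv2,numpy as np
ims=[]
for n in("scene","top"):
    c=ctrl.capture(n); cv2.imwrite(f"pics/{n}0.png",c["image"][:,:,::-1]); np.savez(f"{n}0.npz",**c)
    R=cv2.Rodrigues(np.array(c["rvec"],float))[0]; print(n,c["intrinsics"],-R.T@np.array(c["tvec"]).ravel())
print(ctrl.sense())
E
```

```text
pics
scene [[528.40674596   0.         280.67473328]
 [  0.         528.40674596 215.10767006]
 [  0.           0.           1.        ]] [ 63.79475649 530.83945413 662.36916017]
top [[466.8518127    0.         283.43932685]
 [  0.         466.8518127  204.35473525]
 [  0.           0.           1.        ]] [447.20414507 101.14509033 943.18862897]
{'time_s': 0.1, 'joints': array([-1.50841308e+00,  3.13369102e-01,  1.49834641e+00, -5.43034680e-06,
        1.33099847e+00, -2.23407801e-01]), 'dq': array([ 0.00088713, -0.00184421, -0.00140778,  0.00079465, -0.0005898 ,
        0.00042167]), 'tau': array([ 2.01713447e-03, -4.12907445e+01, -2.60142750e+01, -2.23624061e-04,
        3.05677160e-03, -1.24620843e-05]), 'eef_pos': array([ 147.97485997, -503.48022819,  230.81060039]), 'ee_rot': array([-5.59061326e-04,  9.89807547e-01,  1.42410339e-01,  4.24631200e-05]), 'force': array([-0.03606238, -0.05926393, -0.14895517]), 'wrist_torque': array([-0.04223456, -0.00093847,  0.05530208]), 'grip_force': 0.0, 'grip_width': 0.9979242257183868}
```

View pics/scene0.png

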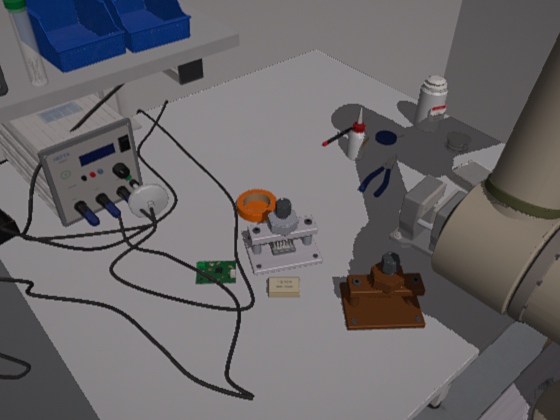

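View pics/top0.png

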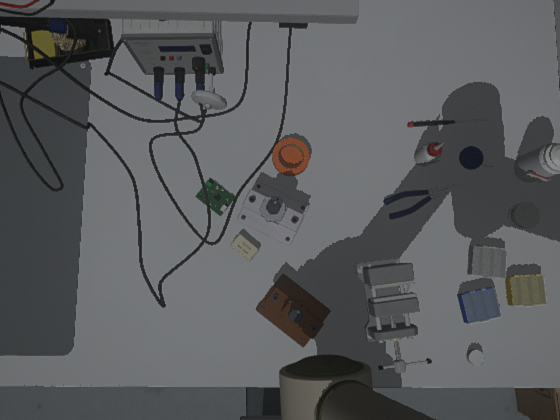

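The scene view shows the grey jig at (283,235), its adjuster at (283,207), and the brown decoy at (385,290). In the top view the jig is at (273,208), with the tape roll at (291,156), the PCB at (216,197) and the pack at (245,245).

```bash
cat > h.py <<'E'
import numpy as np,cv2
from rig import ctrl
def ray(c,u,v):
    R=cv2.Rodrigues(np.array(c["rvec"],float))[0];t=np.array(c["tvec"],float).ravel()
    K=c["intrinsics"]; d=np.array([(u-K[0,2])/K[0,0],(v-K[1,2])/K[1,1],1.])
    return -R.T@t,R.T@d
def rayf(c,u,v):
    R=cv2.Rodrigues(np.array(c["rvec"],float))[0];t=np.array(c["tvec"],float).ravel()
    K=c["intrinsics"]; p=np.array([u-K[0,2],v-K[1,2]]);r=np.hypot(*p);th=r/K[0,0]
    d=np.array([*(p/max(r,1e-9)*np.sin(th)),np.cos(th)])
    return -R.T@t,R.T@d
def onz(o,d,z): return o+d*(z-o[2])/d[2]
def proj(c,P,fish=False):
    R=cv2.Rodrigues(np.array(c["rvec"],float))[0];t=np.array(c["tvec"],float).ravel()
    q=R@np.array(P,float)+t;K=c["intrinsics"]
    if fish:
        th=np.arctan2(np.hypot(q[0],q[1]),q[2]);n=q[:2]/np.hypot(*q[:2])*th
    else: n=q[:2]/q[2]
    return n*K[0,0]+K[:2,2]
E
python3 - <<'E'
from h import *
a=np.load("top0.npz");b=np.load("scene0.npz")
ca=cv2.resize(a["image"][165:255,230:320],(540,540),interpolation=cv2.INTER_CUBIC)
cb=cv2.resize(b["image"][190:275,240:325],(540,540),interpolation=cv2.INTER_CUBIC)
im=np.hstack([cv2.resize(ca,(400,400)),cv2.resize(cb,(400,400))])
cv2.imwrite("pics/crop0.png",im[:,:,::-1])
E
```

```text
(no output)
```

View pics/crop0.png

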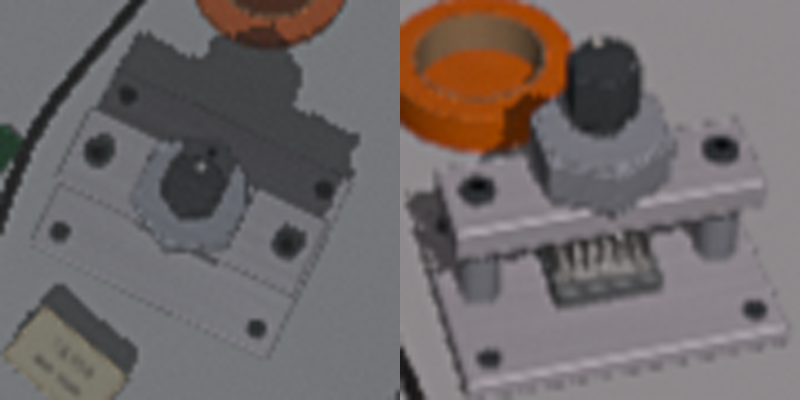

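```bash
python3 - <<'E'
from h import *
a=np.load("top0.npz");b=np.load("scene0.npz")
s=90/400
P=lambda x,y,z:onz(*ray(a,230+x*s,165+y*s),z)
c1=P(100,150,61);c2=P(289,242,61)
print(c1,c2,(c1+c2)/2,np.linalg.norm(c1-c2),np.degrees(np.arctan2(*(c2-c1)[1::-1])))
h=[P(*p,10) for p in((128,95),(323,189),(60,231),(257,328))];print(np.mean(h,0))
print(P(193,186,112))
t=85/400
Q=lambda x,y,z:onz(*ray(b,240+(x-400)*t,190+y*t),z)
c1=Q(478,190,61);c2=Q(720,148,61);print(c1,c2,(c1+c2)/2,np.linalg.norm(c1-c2));print(Q(605,57,112))
# tape etc
print(onz(*ray(a,291,156),19),onz(*ray(a,216,197),10),onz(*ray(a,245,245),16))
c=ctrl.capture("wrist");R=cv2.Rodrigues(np.array(c["rvec"],float))[0];T=-R.T@np.array(c["tvec"],float).ravel()
from scipy.spatial.transform import Rotation as Ro
st=ctrl.sense();q=st["ee_rot"];E=Ro.from_quat([q[1],q[2],q[3],q[0]]);print(E.as_matrix().round(3));print(E.inv().apply(T-st["eef_pos"]),c["intrinsics"])
E
```

```text
[568.97238058 137.85695559  61.        ] [530.35655069  56.52526985  61.        ] [549.66446563  97.19111272  61.        ] 90.03346834829554 -115.39810646576551
[549.00656034  97.94908373  10.        ]
[547.76555597  98.01293254 112.        ]
[563.70165125 142.2628667   61.        ] [526.02068233  61.6071332   61.        ] [544.86116679 101.93499995  61.        ] 89.02360790460531
[545.48919307 100.73825398 112.        ]
[663.09907921  63.36806566  19.        ] [578.60376575 213.36102143  10.        ] [482.72557137 152.89401836  16.        ]
[[ 0.959  0.282 -0.   ]
 [ 0.282 -0.959  0.001]
 [ 0.    -0.001 -1.   ]]
[  74.81587416    0.94884156 -142.01412685] [[325.1922621    0.         274.54149697]
 [  0.         325.1922621  208.55292591]
 [  0.           0.           1.        ]]
```

Axis ≈ (548, 99), with the nut's dark dot at about -24° (bar direction 64.6°). I'll grip with the closing line near 6° (tool yaw ≈ 96°). First I'll take a close look from the side.

```bash
python3 -m inch '27 -19.5 0 0 0 0;27 -19.5 0 0 0 0;27 -19.5 0 0 0 0;27 -19.5 0 0 0 0;27 -19.5 0 0 0 0;27 -19.5 0 0 0 0;27 -19.5 0 0 0 0;27 -19.5 0 0 0 0;27 -19.5 0 0 0 0;27 -19.5 0 0 0 0'
python3 -m inch '27 -19.5 0 0 0 0;27 -19.5 0 0 0 0;27 -19.5 0 0 0 0;27 -19.5 0 0 0 0;27 -19.5 0 0 0 0;27 -19.5 0 0 0 0;27 -19.5 0 0 0 0;27 -19.5 0 0 0 0;27 -19.5 0 0 0 0;27 -19.5 0 0 0 0'
python3 -m inch '0 0 10 0 0 -1.15;0 0 10 0 0 -1.15;0 0 10 0 0 -1.15;0 0 10 0 0 -1.15;0 0 10 0 0 -1.15;0 0 10 0 0 -1.15;0 0 10 0 0 -1.15;0 0 10 0 0 -1.15;0 0 10 0 0 -1.15;0 0 10 0 0 -1.15'
python3 -m inch '0 0 0 0 0 -0.9;0 0 0 0 0 -0.9;0 0 0 0 0 0;0 0 0 0 0 0;0 0 0 0 0 0;0 0 0 0 0 0;0 0 0 0 0 0;0 0 0 0 0 0;0 0 0 0 0 0;0 0 0 0 0 0'
python3 - <<'E'
from h import *
c=ctrl.capture("wrist");np.savez("w1.npz",**c);s=ctrl.sense();print(s)
u,v=proj(c,(548,99,82),True);print(u,v,proj(c,(548,99,112),True))
u,v=int(u),int(v);im=c["image"];x0=max(u-75,0);y0=max(v-60,0);print(x0,y0)
cr=cv2.resize(im[y0:y0+120,x0:x0+150],None,fx=5,fy=5,interpolation=cv2.INTER_CUBIC)
cv2.imwrite("pics/w1.png",cr[:,:,::-1])
E
```

```text
time_s: 0.98
eef_pos: [352.7, -239.0, 231.3]
ee_rot: [-0.0, 0.99, 0.142, 0.0]
force: [0.8, -0.3, 0.2]
grip_width: 1.001
grip_force: 0.0
time_s: 1.82
eef_pos: [556.8, 24.4, 231.0]
ee_rot: [-0.0, 0.99, 0.143, -0.0]
force: [0.1, -0.9, 0.7]
grip_width: 0.997
grip_force: 0.0
time_s: 2.65
eef_pos: [556.0, 22.7, 130.6]
ee_rot: [-0.0, 0.733, 0.68, -0.0]
force: [0.1, -0.1, -0.1]
grip_width: 1.001
grip_force: 0.0
time_s: 3.48
eef_pos: [556.2, 22.7, 131.3]
ee_rot: [0.0, 0.668, 0.744, 0.0]
force: [-0.8, -0.9, -0.1]
grip_width: 1.0
grip_force: 0.0
{'time_s': 3.5333, 'joints': array([-1.69707716e-01,  4.76556044e-01,  1.53448617e+00,  8.75524643e-06,
        1.13054755e+00, -2.77216738e-01]), 'dq': array([ 6.60654987e-04,  1.31508583e-04, -1.25539504e-03, -6.42192397e-05,
        4.87259824e-04, -2.53848856e-03]), 'tau': array([ 1.86373172e-04, -4.63468158e+01, -2.36531818e+01, -1.45523154e-04,
        5.47964628e-04,  4.50704014e-03]), 'eef_pos': array([556.13378589,  22.70032061, 131.31717429]), 'ee_rot': array([-8.85315067e-07,  6.68094929e-01,  7.44076048e-01,  4.12240416e-06]), 'force': array([-0.03605254,  0.0668969 , -0.26436324]), 'wrist_torque': array([ 0.01610597, -0.00223055,  0.00030471]), 'grip_force': 0.0, 'grip_width': 0.9983776119009409}
274.7592442876582 107.0937247377607 [274.81831925 106.26168732]
199 47
```

View pics/w1.png

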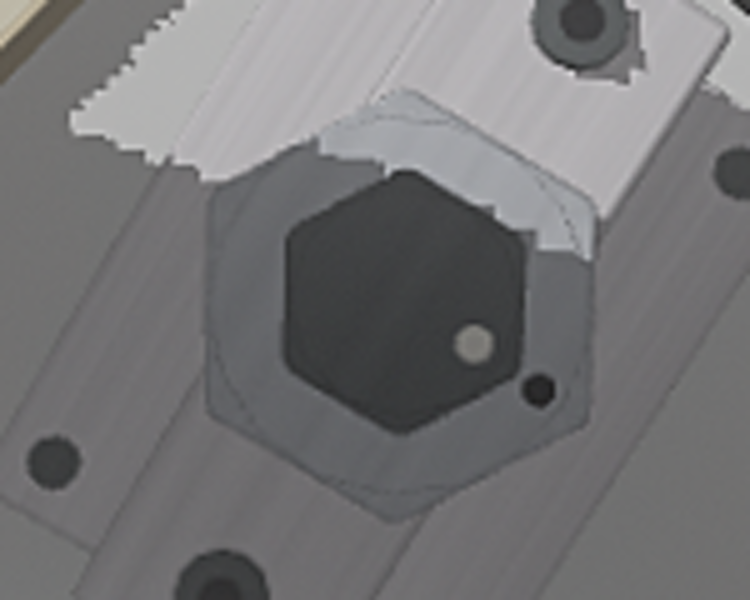

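```bash
python3 - <<'E'
from h import *
c=np.load("w1.npz")
def an(pts,z):
    W=np.array([onz(*rayf(c,199+x/5,47+y/5),z)[:2] for x,y in pts]);m=W.mean(0);d=W-m
    a=np.degrees(np.arctan2(d[:,1],d[:,0]));print(m,np.hypot(*d.T).round(1),a.round(1),"corner mod60",(np.degrees(np.angle(np.exp(1j*np.radians(a*6)).mean()))/6).round(1))
an([(408,170),(403,433),(285,230),(525,235),(522,378),(285,360)],112)
an([(402,89),(393,522),(212,185),(212,412),(597,212),(588,425)],79)
print(onz(*rayf(c,199+539/5,47+390/5),82))
E
```

```text
[550.54082282  98.87854962] [13.  13.2 13.6 13.5 13.8 13.1] [  94.9  -84.5  155.1   35.7  -27.2 -147.2] corner mod60 -25.5
[550.6641112  98.6881125] [26.1 26.  26.7 25.7 25.9 26.4] [  96.   -85.8  152.6 -144.6   33.   -25.9] corner mod60 -25.8
[567.74155271  90.69725835  82.        ]
```

```bash
python3 -m inch '0 0 0 0 0 0.3;10 0 0 0 0 0;19 0 0 0 0 0;20 0.4 0 0 0 0;18 0 0 0 0 0;9.3 0 0 0 0 0;0 0 0 0 0 0;0 0 0 0 0 0;0 0 0 0 0 0;0 0 0 0 0 0'
python3 -m inch '0 0 6 0 0 0;0 0 8 0 0 0;0 0 8 0 0 0;0 0 8 0 0 0;0 0 8 0 0 0;0 0 8 0 0 0;0 0 8 0 0 0;0 0 8 0 0 0;0 0 4 0 0 0;0 0 3 0 0 0'
python3 - <<'E'
from h import *
c=ctrl.capture("wrist")
cv2.imwrite("pics/w2.png",c["image"][:,:,::-1])
s=ctrl.sense();print(s["eef_pos"],s["ee_rot"],s["force"],s["wrist_torque"])
E
```

```text
time_s: 4.37
eef_pos: [550.9, 98.0, 131.3]
ee_rot: [0.0, 0.68, 0.733, -0.0]
force: [-0.1, 0.4, 0.1]
grip_width: 1.0
grip_force: 0.0
time_s: 5.2
eef_pos: [550.5, 98.8, 61.6]
ee_rot: [-0.0, 0.68, 0.734, -0.0]
force: [0.9, 0.6, 0.1]
grip_width: 0.999
grip_force: 0.0
[550.43303222  98.82152382  61.3400583 ] [-4.29460624e-04  6.79636155e-01  7.33549180e-01 -3.36413939e-04] [-0.24918822  0.4989905  -0.24437055] [ 0.00584156  0.03616139 -0.02483525]
```

View pics/w2.png

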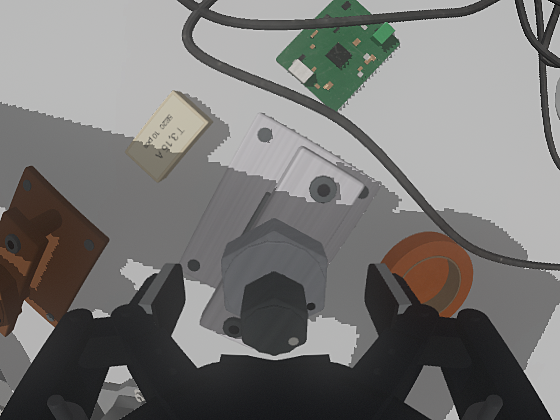

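The wrist view shows the pads at (160,300) and (390,290), straddling the nut at (275,265), clear of the bar and screws. Closing now.

```bash
python3 -m inch '0 0 0 0 0 0;0 0 0 0 0 0;0 0 0 0 0 0;0 0 0 0 0 0;0 0 0 0 0 0;0 0 0 0 0 0;0 0 0 0 0 0;0 0 0 0 0 0;0 0 0 0 0 0;0 0 0 0 0 0' 0 90
cat > s.py <<'E'
from rig import ctrl
import numpy as np
s=ctrl.sense();q=s["ee_rot"];print("t",s["time_s"],"p",s["eef_pos"].round(2),"yaw",np.degrees(2*np.arctan2(q[2],q[1])).round(2),"F",s["force"].round(2),"T",s["wrist_torque"].round(4),"tau6",round(s["tau"][5],4),"q6",s["joints"][5].round(4),"g",round(s["grip_width"],3),round(s["grip_force"],1))
E
python3 s.py
```

```text
time_s: 6.08
eef_pos: [550.3, 98.8, 63.4]
ee_rot: [-0.0, 0.679, 0.734, -0.0]
force: [-5.2, -1.6, 9.4]
grip_width: 0.513
grip_force: 92.6
t 6.0833 p [550.33  98.78  63.35] yaw 94.4 F [-5.2  -1.59  9.44] T [-0.1281  1.0994  0.0719] tau6 0.0724 q6 -0.1083 g 0.513 92.6
```

```bash
python3 -m inch '0 0 0 0 0 -0.4;0 0 0 0 0 -0.4;0 0 0 0 0 -0.5;0 0 0 0 0 -0.5;0 0 0 0 0 -0.5;0 0 0 0 0 -0.5;0 0 0 0 0 -0.5;0 0 0 0 0 -0.4;0 0 0 0 0 -0.4;0 0 0 0 0 0'
python3 s.py
```

```text
time_s: 6.92
eef_pos: [550.8, 98.9, 63.4]
ee_rot: [0.0, 0.507, 0.862, 0.0]
force: [-2.6, 0.3, 7.5]
grip_width: 0.514
grip_force: 92.4
t 6.9167 p [550.77  98.89  63.35] yaw 119.11 F [-2.61  0.29  7.48] T [0.008  0.7186 0.26  ] tau6 -0.2563 q6 -0.5398 g 0.514 92.4
```

```bash
python3 -m inch '0 0 0 0 0 0;0 0 0 0 0 0;0 0 0 0 0 0;0 0 0 0 0 0;0 0 0 0 0 0;0 0 -5 0 0 0;0 0 -6 0 0 0.5;0 0 -6 0 0 1.1;0 0 -6 0 0 1.1;0 0 -5 0 0 1.1' 0.7 60
python3 -m inch '0 0 0 0 0 0.3;0 0 0 0 0 0;0 0 0 0 0 0;0 0 0 0 0 0;0 0 0 0 0 0;0 0 0 0 0 0;0 0 0 0 0 0;0 0 0 0 0 0;0 0 0 0 0 0;0 0 0 0 0 0'
python3 - <<'E'
from h import *
c=ctrl.capture("wrist")
cv2.imwrite("pics/w3.png",c["image"][180:420,80:480,::-1])
E
python3 s.py
```

```text
time_s: 7.75
eef_pos: [550.9, 98.8, 91.1]
ee_rot: [0.0, 0.67, 0.742, 0.0]
force: [-0.2, -0.7, -0.1]
grip_width: 0.704
grip_force: 0.0
time_s: 8.58
eef_pos: [550.7, 98.8, 90.3]
ee_rot: [0.0, 0.68, 0.734, 0.0]
force: [0.7, 0.8, -0.5]
grip_width: 0.701
grip_force: 0.0
t 8.6333 p [550.72  98.81  90.3 ] yaw 94.38 F [-0.29 -0.43 -0.44] T [-0.0497 -0.0511 -0.0264] tau6 -0.0013 q6 -0.1083 g 0.7 0.0
```

View pics/w3.png

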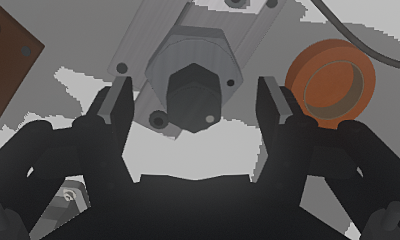

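The crop shows the nut now turned, with its dot at (230,83), and the adjuster at (193,98) between the open pads. Gripping the adjuster.

```bash
python3 -m inch '0 0 0 0 0 0;0 0 0 0 0 0;0 0 0 0 0 0;0 0 0 0 0 0;0 0 0 0 0 0;0 0 0 0 0 0;0 0 0 0 0 0;0 0 0 0 0 0;0 0 0 0 0 0;0 0 0 0 0 0' 0 60;python3 s.py
python3 -m inch '0 0 0 0 0 0.2;0 0 0 0 0 0.2;0 0 0 0 0 0.3;0 0 0 0 0 0.3;0 0 0 0 0 0.3;0 0 0 0 0 0.3;0 0 0 0 0 0.3;0 0 0 0 0 0.3;0 0 0 0 0 0.3;0 0 0 0 0 0'
python3 s.py
```

```text
time_s: 9.47
eef_pos: [550.4, 98.8, 90.6]
ee_rot: [-0.0, 0.68, 0.734, -0.0]
force: [-4.8, -0.6, 5.0]
grip_width: 0.264
grip_force: 59.4
t 9.4667 p [550.36  98.78  90.56] yaw 94.39 F [-4.83 -0.61  4.97] T [-0.1     0.7546  0.0571] tau6 0.0526 q6 -0.1083 g 0.264 59.4
time_s: 10.3
eef_pos: [550.1, 98.8, 90.5]
ee_rot: [-0.0, 0.77, 0.638, -0.001]
force: [-6.6, -1.4, 6.6]
grip_width: 0.264
grip_force: 59.7
t 10.3 p [550.06  98.82  90.54] yaw 79.29 F [-6.58 -1.36  6.65] T [-0.1149  0.9688 -0.0491] tau6 0.333 q6 0.1552 g 0.264 59.7
```

```bash
for i in 1 2; do python3 -m inch '0 0 0 0 0 0.1;0 0 0 0 0 0.1;0 0 0 0 0 0.1;0 0 0 0 0 0.1;0 0 0 0 0 0.1;0 0 0 0 0 0.1;0 0 0 0 0 0;0 0 0 0 0 0;0 0 0 0 0 0;0 0 0 0 0 0' >/dev/null
python3 s.py;done
```

```text
t 11.1333 p [550.02  98.81  90.56] yaw 75.79 F [-6.26 -0.71  6.41] T [-0.0645  1.1139  0.0616] tau6 0.014 q6 0.2164 g 0.263 59.7
t 11.9667 p [549.96  98.84  90.58] yaw 72.19 F [-7.42 -0.43  7.43] T [-0.1377  1.1328  0.0061] tau6 0.011 q6 0.2792 g 0.262 59.7
```

```bash
for i in 1; do python3 -m inch '0 0 0 0 0 0.1;0 0 0 0 0 0.1;0 0 0 0 0 0.1;0 0 0 0 0 0.1;0 0 0 0 0 0.1;0 0 0 0 0 0.1;0 0 0 0 0 0.1;0 0 0 0 0 0.1;0 0 0 0 0 0.1;0 0 0 0 0 0.1' >/dev/null
python3 s.py;done
python3 -c "
from rig import ctrl
for i in range(4):
    ctrl.capture('top');s=ctrl.sense();print(s['time_s'],s['wrist_torque'],s['tau'][5],s['joints'][5])"
```

```text
t 12.8 p [549.85  98.87  90.55] yaw 66.17 F [-8.33 -0.91  7.52] T [-0.1275  1.2215  0.0707] tau6 -0.0517 q6 0.3843 g 0.264 59.8
12.85 [-0.0875455   1.14957634  0.08776632] 0.047089807922020555 0.38503220963120444
12.9 [-0.07308537  1.21665734  0.07025788] 0.13044095132499933 0.3842475101183615
12.95 [-0.05308981  1.23946126  0.02490512] 0.0390908180270344 0.3840310340063803
13.0 [-0.00690384  1.19311327 -0.00120301] 0.013355172704905272 0.38394457243125646
```

```bash
cat > t.py <<'E'
from rig import ctrl
import numpy as np
s=ctrl.sense();q=s["ee_rot"]
print("t",round(s["time_s"],2),"yaw",np.degrees(2*np.arctan2(q[2],q[1])).round(2),"F",s["force"].round(1),"Tz",s["wrist_torque"][2].round(4),"tau6",round(s["tau"][5],4),"dq6",s["dq"][5].round(4),"q6",s["joints"][5].round(4))
E
python3 - <<'E'
from h import *
im=cv2.imread("pics/w3.png")
c=ctrl.capture("wrist");n=c["image"][180:420,80:480,::-1].copy()
cv2.imwrite("pics/w4.png",np.hstack([im[60:160,100:300],n[60:160,100:300]]).repeat(2,0).repeat(2,1))
E
python3 -m inch '0 0 0 0 0 0;0 0 0 0 0 0;0 0 0 0 0 0;0 0 0 0 0 0;0 0 0 0 0 0.1;0 0 0 0 0 0.1;0 0 0 0 0 0.1;0 0 0 0 0 0.1;0 0 0 0 0 0.1;0 0 0 0 0 0.1' >/dev/null; python3 t.py;
python3 -m inch '0 0 0 0 0 0.1;0 0 0 0 0 0;0 0 0 0 0 0;0 0 0 0 0 0;0 0 0 0 0 0;0 0 0 0 0 -0.1;0 0 0 0 0 -0.1;0 0 0 0 0 -0.1;0 0 0 0 0 -0.1;0 0 0 0 0 -0.1' >/dev/null; python3 t.py
```

```text
t 13.88 yaw 62.57 F [-7.8 -0.8  7.3] Tz 0.1241 tau6 -0.0493 dq6 0.1248 q6 0.4472
t 14.72 yaw 64.99 F [-7.6 -0.5  6.9] Tz -0.1424 tau6 -0.0237 dq6 -0.1236 q6 0.4047
```

View pics/w4.png

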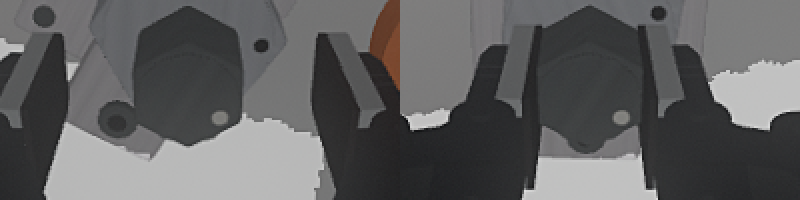

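The head is turning with the pads (its dot stays at the same place between them). Moving drag reads about ±0.13 N m. I'll go on in 6° steps, watching Tz.

```bash
echo 'import sys; sys.exit(s["wrist_torque"][2]>0.19)' >> t.py
python3 -m inch '0 0 0 0 0 0.1;0 0 0 0 0 0.1;0 0 0 0 0 0.1;0 0 0 0 0 0.1;0 0 0 0 0 0.1;0 0 0 0 0 0.1;0 0 0 0 0 0.1;0 0 0 0 0 0.1;0 0 0 0 0 0.1;0 0 0 0 0 0.1' >/dev/null; python3 t.py && 
python3 -m inch '0 0 0 0 0 0.1;0 0 0 0 0 0.1;0 0 0 0 0 0.1;0 0 0 0 0 0.1;0 0 0 0 0 0.1;0 0 0 0 0 0.1;0 0 0 0 0 0.1;0 0 0 0 0 0.1;0 0 0 0 0 0.1;0 0 0 0 0 0.1' >/dev/null; python3 t.py
```

```text
t 15.55 yaw 58.98 F [-8.   0.2  8. ] Tz 0.183 tau6 -0.0476 dq6 0.1245 q6 0.51
t 15.55 yaw 58.98 F [-8.   0.2  8. ] Tz 0.183 tau6 -0.0476 dq6 0.1245 q6 0.51False
False
```

```bash
sed -i 's/sys.exit(s/sys.exit(int(s/;s/>0.19)/>0.19))/' t.py
python3 -m inch '0 0 0 0 0 0.06;0 0 0 0 0 0.06;0 0 0 0 0 0.06;0 0 0 0 0 0.06;0 0 0 0 0 0.06;0 0 0 0 0 0.06;0 0 0 0 0 0.06;0 0 0 0 0 0.06;0 0 0 0 0 0.06;0 0 0 0 0 0.06' >/dev/null; python3 t.py && 
python3 -m inch '0 0 0 0 0 0.06;0 0 0 0 0 0.06;0 0 0 0 0 0.06;0 0 0 0 0 0.06;0 0 0 0 0 0.06;0 0 0 0 0 0.06;0 0 0 0 0 0.06;0 0 0 0 0 0.06;0 0 0 0 0 0.06;0 0 0 0 0 0.06' >/dev/null; python3 t.py
```

```text
t 16.38 yaw 55.39 F [-10.3  -0.3   7.5] Tz 0.1254 tau6 0.018 dq6 0.0737 q6 0.5726
t 17.22 yaw 51.79 F [-9.1  0.4  8.5] Tz 0.0953 tau6 0.0181 dq6 0.0744 q6 0.6354
```

```bash

python3 -m inch '0 0 0 0 0 0.06;0 0 0 0 0 0.06;0 0 0 0 0 0.06;0 0 0 0 0 0.06;0 0 0 0 0 0.06;0 0 0 0 0 0.06;0 0 0 0 0 0.06;0 0 0 0 0 0.06;0 0 0 0 0 0.06;0 0 0 0 0 0.06' >/dev/null; python3 t.py && 
python3 -m inch '0 0 0 0 0 0.06;0 0 0 0 0 0.06;0 0 0 0 0 0.06;0 0 0 0 0 0.06;0 0 0 0 0 0.06;0 0 0 0 0 0.06;0 0 0 0 0 0.06;0 0 0 0 0 0.06;0 0 0 0 0 0.06;0 0 0 0 0 0.06' >/dev/null; python3 t.py && 
python3 -m inch '0 0 0 0 0 0.06;0 0 0 0 0 0.06;0 0 0 0 0 0.06;0 0 0 0 0 0.06;0 0 0 0 0 0.06;0 0 0 0 0 0.06;0 0 0 0 0 0.06;0 0 0 0 0 0.06;0 0 0 0 0 0.06;0 0 0 0 0 0.06' >/dev/null; python3 t.py
```

```text
t 18.05 yaw 48.19 F [-8.9  0.2  8.5] Tz 0.1161 tau6 0.018 dq6 0.0735 q6 0.6982
t 18.88 yaw 44.59 F [-9.   1.2  9.3] Tz 0.1012 tau6 0.018 dq6 0.0743 q6 0.7611
t 19.72 yaw 40.99 F [-9.2  0.7  9.1] Tz 0.1144 tau6 0.0179 dq6 0.0739 q6 0.8239
```

```bash
sed -i 's/>0.19/>0.17/' t.py
python3 -m inch '0 0 0 0 0 0.06;0 0 0 0 0 0.06;0 0 0 0 0 0.06;0 0 0 0 0 0.06;0 0 0 0 0 0.06;0 0 0 0 0 0.06;0 0 0 0 0 0.06;0 0 0 0 0 0.06;0 0 0 0 0 0.06;0 0 0 0 0 0.06' >/dev/null; python3 t.py && 
python3 -m inch '0 0 0 0 0 0.06;0 0 0 0 0 0.06;0 0 0 0 0 0.06;0 0 0 0 0 0.06;0 0 0 0 0 0.06;0 0 0 0 0 0.06;0 0 0 0 0 0.06;0 0 0 0 0 0.06;0 0 0 0 0 0.06;0 0 0 0 0 0.06' >/dev/null; python3 t.py
```

```text
t 20.55 yaw 37.39 F [-9.6 -0.2  9.1] Tz 0.2039 tau6 0.0628 dq6 0.0753 q6 0.8867
t 20.55 yaw 37.39 F [-9.6 -0.2  9.1] Tz 0.2039 tau6 0.0628 dq6 0.0753 q6 0.8867
```

```bash

python3 -m inch '0 0 0 0 0 0;0 0 0 0 0 0;0 0 0 0 0 0;0 0 0 0 0 0;0 0 0 0 0 0.06;0 0 0 0 0 0.06;0 0 0 0 0 0.06;0 0 0 0 0 0.06;0 0 0 0 0 0.06;0 0 0 0 0 0.06' >/dev/null; python3 t.py
python3 -c "
from rig import ctrl
for i in range(4):
    ctrl.capture('top');s=ctrl.sense();print(s['time_s'],s['wrist_torque'][2],s['tau'][5],s['joints'][5])"
```

```text
t 21.38 yaw 35.24 F [-10.7   1.6   9.7] Tz 0.1937 tau6 0.0897 dq6 0.0732 q6 0.9244
21.4333 0.13698583568839767 0.14247863553464413 0.9247738282993344
21.4833 0.11460269780791592 0.18412516918033361 0.9243408004070592
21.5333 0.12138111855811926 0.13087600003927946 0.9241910740463449
21.5833 0.08216404394638689 0.11602184269577265 0.924126902948574
```

tau6 at equal speed rose 0.018 → 0.090, so ΔT is 0.072 N m, about 12 N. Now I'll let go and return to the nut.

```bash

python3 -m inch '0 0 0 0 0 0;0 0 0 0 0 0;0 0 0 0 0 0;0 0 0 0 0 0;0 0 0 0 0 0;0 0 0 0 0 -0.5;0 0 0 0 0 -1.1;0 0 0 0 0 -1.1;0 0 0 0 0 -1.1;0 0 0 0 0 -1.1' 0.7 90 >/dev/null; python3 s.py
python3 -m inch '0 0 0 0 0 -1.1;0 0 0 0 0 -1.1;0 0 0 0 0 -1.1;0 0 0 0 0 -1.1;0 0 0 0 0 -1.1;0 0 0 0 0 -1.1;0 0 0 0 0 -1.1;0 0 0 0 0 -1.1;0 0 0 0 0 -0.3;0 0 0 0 0 0' >/dev/null; python3 s.py
python3 - <<'E'
from h import *
c=ctrl.capture("wrist")
cv2.imwrite("pics/w5.png",c["image"][200:380,120:440,::-1].repeat(2,0).repeat(2,1))
E
```

```text
t 22.4167 p [550.82  98.78  90.27] yaw 64.94 F [ 0.36  0.38 -0.1 ] T [0.0714 0.0239 0.0438] tau6 1.8346 q6 0.4055 g 0.697 0.0
t 23.25 p [550.79  98.78  90.26] yaw 119.27 F [0.07 0.39 0.28] T [ 0.0026  0.0433 -0.019 ] tau6 -0.6562 q6 -0.5428 g 0.699 0.0
```

View pics/w5.png

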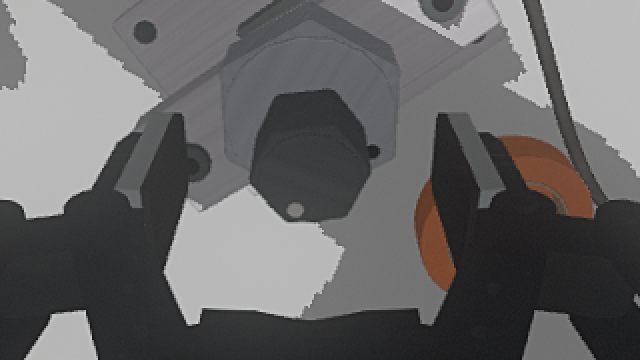

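The nut's flats stand parallel to the pads (edges at x≈225 and 398, dot at (373,152)). Going down to grip.

```bash

python3 -m inch '0 0 3 0 0 0;0 0 5 0 0 0;0 0 5 0 0 0;0 0 5 0 0 0;0 0 5 0 0 0;0 0 4 0 0 0;0 0 1.5 0 0 0;0 0 0 0 0 0;0 0 0 0 0 0;0 0 0 0 0 0' >/dev/null; python3 s.py
python3 -m inch '0 0 0 0 0 0;0 0 0 0 0 0;0 0 0 0 0 0;0 0 0 0 0 0;0 0 0 0 0 0;0 0 0 0 0 0;0 0 0 0 0 0;0 0 0 0 0 0;0 0 0 0 0 0;0 0 0 0 0 0' 0 90 >/dev/null; python3 s.py
python3 -m inch '0 0 0 0 0 0.1;0 0 0 0 0 0.1;0 0 0 0 0 0.1;0 0 0 0 0 0.1;0 0 0 0 0 0.1;0 0 0 0 0 0.1;0 0 0 0 0 0.1;0 0 0 0 0 0.1;0 0 0 0 0 0.1;0 0 0 0 0 0.1' >/dev/null; python3 t.py
```

```text
t 24.1333 p [550.89  98.82  62.06] yaw 119.21 F [-0.11  0.05 -0.04] T [ 0.0189  0.0209 -0.0181] tau6 0.0005 q6 -0.5417 g 0.699 0.0
t 24.9667 p [550.87  98.79  62.58] yaw 119.23 F [-1.99 -0.43  5.75] T [0.0036 0.4533 0.073 ] tau6 0.0484 q6 -0.5418 g 0.519 92.1
t 25.8 yaw 113.23 F [-3.8 -0.4  6.3] Tz 0.2054 tau6 0.0897 dq6 0.1257 q6 -0.437
```

```bash
sed -i 's/>0.17/>0.33/' t.py
for i in 1; do python3 -m inch '0 0 0 0 0 0.1;0 0 0 0 0 0.1;0 0 0 0 0 0.1;0 0 0 0 0 0.1;0 0 0 0 0 0.1;0 0 0 0 0 0.1;0 0 0 0 0 0.1;0 0 0 0 0 0.1;0 0 0 0 0 0.1;0 0 0 0 0 0.1' >/dev/null; python3 t.py; done
python3 -m inch '0 0 0 0 0 0.1;0 0 0 0 0 0.1;0 0 0 0 0 0.1;0 0 0 0 0 0.1;0 0 0 0 0 0.1;0 0 0 0 0 0.1;0 0 0 0 0 0.1;0 0 0 0 0 0.1;0 0 0 0 0 0.1;0 0 0 0 0 0.1' >/dev/null; python3 t.py &&
python3 -m inch '0 0 0 0 0 0.1;0 0 0 0 0 0.1;0 0 0 0 0 0.1;0 0 0 0 0 0.1;0 0 0 0 0 0.1;0 0 0 0 0 0.1;0 0 0 0 0 0.1;0 0 0 0 0 0.1;0 0 0 0 0 0.1;0 0 0 0 0 0.1' >/dev/null; python3 t.py
```

```text
t 26.63 yaw 107.23 F [-4.5 -1.5  5.8] Tz 0.3008 tau6 0.0908 dq6 0.1248 q6 -0.3322
t 27.47 yaw 101.23 F [-3.5 -1.2  7.5] Tz 0.2457 tau6 0.0917 dq6 0.1234 q6 -0.2275
t 28.3 yaw 95.23 F [-5.2 -1.3  8. ] Tz 0.2515 tau6 0.0925 dq6 0.1248 q6 -0.1228
```

```bash

python3 -m inch '0 0 0 0 0 0.1;0 0 0 0 0 0.1;0 0 0 0 0 0.1;0 0 0 0 0 0.1;0 0 0 0 0 0.1;0 0 0 0 0 0.1;0 0 0 0 0 0.1;0 0 0 0 0 0.1;0 0 0 0 0 0.1;0 0 0 0 0 0.1' >/dev/null; python3 t.py &&
python3 -m inch '0 0 0 0 0 0.1;0 0 0 0 0 0.1;0 0 0 0 0 0.1;0 0 0 0 0 0.1;0 0 0 0 0 0.1;0 0 0 0 0 0.1;0 0 0 0 0 0.1;0 0 0 0 0 0.1;0 0 0 0 0 0.1;0 0 0 0 0 0.1' >/dev/null; python3 t.py
```

```text
t 29.13 yaw 89.23 F [-6.3 -2.6  8. ] Tz 0.2234 tau6 0.0933 dq6 0.125 q6 -0.018
t 29.97 yaw 83.24 F [-7.6 -2.3  8.5] Tz 0.3012 tau6 0.1456 dq6 0.1223 q6 0.0866
```

```bash

python3 -m inch '0 0 0 0 0 0.1;0 0 0 0 0 0.1;0 0 0 0 0 0.1;0 0 0 0 0 0.1;0 0 0 0 0 0.1;0 0 0 0 0 0.1;0 0 0 0 0 0.1;0 0 0 0 0 0.1;0 0 0 0 0 0.1;0 0 0 0 0 0.1' >/dev/null; python3 t.py
```

```text
t 30.8 yaw 77.25 F [-7.6 -1.9  9.2] Tz 0.3629 tau6 0.2071 dq6 0.1236 q6 0.1912
```

```bash

python3 -m inch '0 0 0 0 0 0.1;0 0 0 0 0 0.1;0 0 0 0 0 0.1;0 0 0 0 0 0.1;0 0 0 0 0 0.1;0 0 0 0 0 0.1;0 0 0 0 0 0.1;0 0 0 0 0 0.1;0 0 0 0 0 0.1;0 0 0 0 0 0.1' >/dev/null; python3 t.py
```

```text
t 31.63 yaw 71.26 F [-6.9 -1.7 10.3] Tz 0.4483 tau6 0.2684 dq6 0.1241 q6 0.2958
```

Torque is 0.176 N m above drag. A touch more, then I'll release and rise.

```bash

python3 -m inch '0 0 0 0 0 0.1;0 0 0 0 0 0.1;0 0 0 0 0 0.1;0 0 0 0 0 0.1;0 0 0 0 0 0;0 0 0 0 0 0;0 0 0 0 0 0;0 0 0 0 0 0;0 0 0 0 0 0;0 0 0 0 0 0' >/dev/null; python3 t.py
python3 -m inch '0 0 0 0 0 0;0 0 0 0 0 0;0 0 0 0 0 0;0 0 0 0 0 0;0 0 0 0 0 0;0 0 0 0 0 0;0 0 -4 0 0 0;0 0 -8 0 0 0;0 0 -10 0 0 0;0 0 -10 0 0 0' 0.8 >/dev/null; python3 s.py
python3 -m inch '0 0 -10 0 0 0;0 0 -12 0 0 0;0 0 -12 0 0 0;0 0 -12 0 0 0;0 0 -12 0 0 0;0 0 -8 0 0 0;0 0 0 0 0 0;0 0 0 0 0 0;0 0 0 0 0 0;0 0 0 0 0 0' >/dev/null; python3 s.py
python3 - <<'E'
from h import *
a=ctrl.capture("wrist")["image"][:,:,::-1];b=ctrl.capture("scene")["image"][170:310,180:350,::-1]
cv2.imwrite("pics/end.png",np.hstack([a[80:400,80:480],cv2.resize(b,(389,320))]))
E
```

```text
t 32.47 yaw 68.86 F [-8.8 -1.3  9.3] Tz 0.2168 tau6 0.2155 dq6 0.0011 q6 0.3375
t 33.3 p [550.93  98.83  95.16] yaw 68.82 F [-0.4   0.38  0.28] T [ 0.0017  0.0333 -0.0078] tau6 0.0 q6 0.3379 g 0.803 0.0
t 34.1333 p [550.38  98.81 159.09] yaw 68.81 F [ 0.02 -0.45  0.23] T [-0.0296 -0.0205  0.0471] tau6 0.0 q6 0.3379 g 0.802 0.0
```

View pics/end.png

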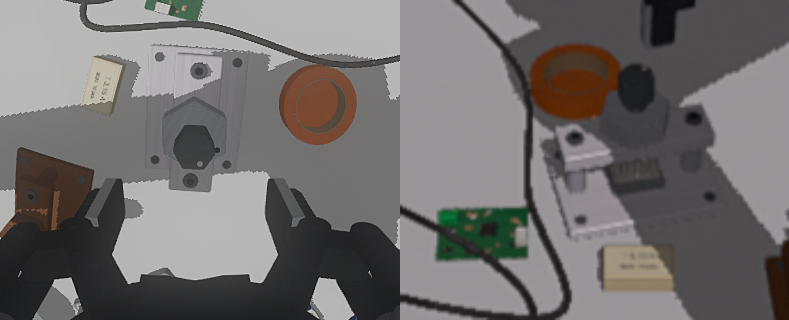

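The gripper stands clear of the jig. The nut and adjuster are turned, the heat sink is in place under the foot at (635,172), and the pack, PCB and tape roll look unmoved.

```bash
python3 -c "
from rig import ctrl
print(ctrl.finish_job())"
```

```text
the job is handed in; nothing more can be done
None
```

I handed the job in at about 34 s; it returned no verdict, so I can't confirm a pass. The jam nut was loosened about 0.43 rad, the adjuster turned until the foot bore with an estimated 12 N, and the nut retightened to about 0.18–0.2 N m above its drag (roughly 30–34 N on the shoe); both forces are inferred from torque. The gripper is clear and the bystanders look unmoved.

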